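# Seat the slotted arbor in the upright spindle

### The arm

A 7-joint arm with a two-finger parallel gripper is mounted at the origin on a cart in front of the work surface, level with it; the furniture and walls round the work are solid. World frame = base frame: x ahead of the robot, y to its left, z up, the work surface at z = 0. Lengths are in m, angles in rad, forces in N, time in s.
With the tool pointing down it reaches from about 0.4 to 0.85 m from the base axis. Payload 10.4 kg.
Tool frame: the origin (TCP) lies at the centre of the arm's flange, where the gripper is bolted on; the fingertips stand 173 mm ahead of it and the grasp point (between the pads) lies 155 mm ahead of it; z points along the fingers, y is the line along which they close (so a half turn about z gives the same grasp; the last joint's range is limited). The gripper opens to 85 mm and grips with 20 to 120 N. Pads are 22 mm wide; open, the fingers measure 114 mm over their backs; the gripper's body (76 mm by 85 mm) begins 54 mm behind the grasp point. The pads swing forward as they close: fully open they stand 13 mm farther back than shut.
Start: joints at [-1.255, 0.332, -0.065, 1.46, 0.022, 1.35, -0.088], TCP at [0.208, 0.589, 0.405] pointing down, gripper open.
Joint ranges: [-2.6, 2.6], [-0.5, 2.12], [-1.47, 1.34], [0.16, 2.42], [-1.27, 4.41], [0.06, 2.06], [-2.6, 2.6]. Speed limits (rad/s): [2.22, 2.22, 2.79, 2.79, 3.14, 3.14, 3.14].

### API

Orientations are given as a unit quaternion [x, y, z, w].
In Python, from station import r gives the robot as it stands.
- The arm moves only by the tool play_rows, never from a script. Its argument "commands" is a list that holds one entry, the list of rows, each a list of 7 numbers: the opening, from 0 (shut) to 1 (fully open), then the shift along the tool's x, y, z in m, then the turn, a rotation vector about the tool's x, y, z in rad. In form: [[[gripper, x, y, z, wx, wy, wz], ...]]. A call has 1 to 8 rows; each row shifts and turns the commanded pose from where the row before left it, along the tool's axes as they then stand; what a row does not reach is not made up. A row lasts 1/10 s, in which the tool goes at most 50 mm and 8.59 degrees, less where a joint would pass 70% of its speed; a pose out of reach is approached as far as the arm can. A call with a gripper value outside its range is refused whole. The fingers move at their own pace and stop on an object; "squeeze" is the grip in N (left out, the last holds). Time passes only in rows, so rows that do not move let the fingers close. It gives the time, the measured TCP pose, the force, the opening and the grip force at its end, in the units of the state.
- r.read_state(): the state, without advancing time (a new reading comes with each control period).
- r.snapshot(name): name is "scene" or "top" or "wrist"; returns a dict with "color" (400x640x3 uint8, red, green, blue), "z_map" (400x640 float32, m along the optical axis (not along the pixel's ray), 0 where there is no reading), "intrinsics" (3x3 intrinsics, pixels), "xyz" and "rotation" of the camera in the world. Camera axes: x right, y up, looking along -z (the intrinsics and any distortion apply to the point x, -y, -z); pixel columns grow to the right and rows downward; lengths in m; the calibration is good to about 2 mm. A picture is of the moment at which its call begins.
- r.finish_job(): hands the job in; it is judged then, once.
Trained networks look in a picture, given as the dict that the camera call returned (one of the last four; its "shot" number tells which), for a name from the list of things; names that differ only in an ending like _2 or _b are one class to them, and where a whole thing is asked for, a point or a joint stands for the part that bears it (a point fixed in the world has none). Each returns a list of dicts, best first, with "p" (0 to 1); they miss things now and then, are a little off and sometimes report something else, mostly with a low value. They report only what shows in the picture. A call takes as long as a camera call. They do not tell look-alikes from the thing itself.
- r.search_frame(label, picture): "position" ([x, y, z] in m, in the coordinates of the camera as it stood for that picture, good to about 4 mm: the middle of the surface that is visible of it).
The state is a dict: "time_s": time; "joint_positions": joint angles; "joint_velocities": joint speeds; "tau": joint torques, N m; "tool_pos": TCP position; "orientation": TCP orientation; "force": force on the tool from outside, world axes, zero at the start; "wrist_torque": the same for the moment, N m; "finger_gap": opening from 0.0 (shut) to 1.0 (fully open); "gripper_force": force on a finger pad.
Only numpy, scipy, OpenCV 4.12 (cv2) and the standard library are available. Lean on these libraries where they do the work, as an engineer would, in place of code of your own. Each camera call takes 0.05 s, during which the arm holds its last target. There are 200 camera calls.

### The job

Lift the arbor with the slotted flange out of the wooden rack and seat it in the upright spindle: shank fully home in the taper, both flange slots down over the two drive dogs, then let it go. The angle at which the dogs stand is not known exactly, so feel for them by turning the arbor under light pressure; set it down gently, never loading arbor and spindle against each other with more than 60 N, and leave the pointed dead centre in the rack and the loose things around undisturbed.

Things in the scene. Friction and masses are not known exactly. Their poses are not given: they have to be found in the camera images.
- arbor: steel arbor to be seated, 0.48 to 0.78 kg, shank down in either rack hole. Origin on its axis at the flange underside, z up. Flange 54 mm across, 12 mm thick, with two slots on the arbor's own +y and -y axes: 13 mm wide, through the full thickness, open at the rim, 18.5 mm radius outwards; a half turn changes nothing. Below: shank tapering from 32 mm across to 18 mm, tip 50 mm down.
- arbor_stem (a point): point to grip on the arbor's axis, 36 mm above the flange underside: round stem 28 mm across, from 12 to 50 mm above the underside; over it a hexagon nut 25 mm across, the top 62 mm above the underside
- dead_centre: bystander in the other rack hole: same shank and stem, but a plain unslotted flange and a conical point on top (72 mm above its origin at the flange underside). Must stay in the rack.
- rack: fixed plywood block 85 x 200 x 64 mm, origin at the centre of its underside; two through holes 36 mm across at 55 mm either side along its y axis; the flanges rest on its top.
- spindle_head: fixed grey spindle head: 130 mm square foot 14 mm thick with bolts, round housing 90 mm across and 75 mm high, black brake knob on its -y side. Origin at the centre of the underside, z up. The steel spindle nose, 54 mm across, comes up through it to 92 mm.
- nose (a point): centre of the flat steel nose face at the mouth of the spindle taper, 92 mm above the head's origin; z up, axes parallel to the head's. The taper is 33 mm across at the mouth and fits the shank with 0.6 mm play per side; home means the flange underside lies flat on this face. Steel faces are oiled (friction about 0.2).
- dogs (a point): point on the spindle axis at dog-top height, 8 mm above the nose face; axes parallel to the head's. Two dogs, 10 mm wide (7.4 at the bevelled top), 20 to 26.5 mm from the axis, one each side, on a line turned 0.2 to 1.2 rad anticlockwise from the head's y axis (from above): angle not measured. Off that line the flange rides on them; within 0.06 rad it drops. A 4 N m brake holds them.
- sanding_block: bystander: loose cork sanding block 51 x 78 x 30 mm, origin at the centre of its underside
- wax_tin: bystander: loose round tin 75 mm across, 33 mm high, origin at the centre of its underside
- piece_a: bystander: loose brown wood offcut 50 x 110 x 28 mm, origin at the centre of its underside
Things that resemble listed ones, but are neither listed nor needed, are in the scene too. Leave any purple look-alike of the arbor alone.

How it is judged:
By the outcome, as a careful person would: the job done as asked, in the order asked, and still so for the second after the job is handed in, with the robot touching nothing.
It also fails if it takes over 61 s, if anything falls off the work surface, if the arm or the gripper's body presses on something with over 40 N, if the wrist force passes 120 N, or if a joint passes its speed limit or range.

## Working session

There is one attempt and no reset: what is moved stays moved. The work goes in short steps, Python scripts to look and compute and a tool call to move; the robot and the scene stay as the last step left them, time stands still between calls to the robot, and variables do not carry over. Pictures are saved under pics/ and viewed, at most 10 in all, crops included, and the job is handed in when it is done.

Besides the shell and the picture viewer there is one more tool, called after "Call:" by a JSON object that holds its "api" and its "payload", one argument or row to a line. play_rows: Moves the arm, as the interface text tells. Its arguments: {"type":"object","properties":{"commands":{"type":"array"},"squeeze":{"type":"number"}},"required":["commands"]}

```bash
mkdir -p pics; ls
cat > h.py <<'E'
from station import r
import numpy as np, cv2
def w(p,s): return np.array(s["xyz"])+R(s)@np.array(p)
def R(s):
    a=np.array(s["rotation"],float)
    if a.shape==(3,3): return a
    from scipy.spatial.transform import Rotation as Q
    return Q.from_quat(a).as_matrix()
def cloud(s):
    z=s["z_map"];K=np.array(s["intrinsics"]);v,u=np.indices(z.shape)
    p=np.stack([(u-K[0,2])/K[0,0]*z,-(v-K[1,2])/K[1,1]*z,-z],-1)
    return p@R(s).T+np.array(s["xyz"])
def save(n,img): cv2.imwrite("pics/"+n,img[...,::-1])
E
python3 - <<'E'
from h import *
st=r.read_state();print({k:np.round(v,3) for k,v in st.items()})
for c in("top","scene"):
    s=r.snapshot(c);save(c+"0.png",s["color"]);np.savez(c+"0.npz",**{k:s[k] for k in("color","z_map","intrinsics","xyz","rotation")})
    print(c,s["xyz"],[k for k in s])
    for l in["arbor","dead_centre","rack","spindle_head","sanding_block","wax_tin","piece_a"]:
        print(l,[(round(d["p"],2),np.round(w(d["position"],s),3)) for d in r.search_frame(l,s)[:3]])
E
```

```text
pics
{'time_s': np.float64(0.0), 'joint_positions': array([-1.255,  0.333, -0.065,  1.461,  0.022,  1.35 , -0.088]), 'joint_velocities': array([ 0.001,  0.001,  0.   ,  0.001,  0.001, -0.   , -0.   ]), 'tau': array([ 0.0000e+00, -6.2545e+01,  5.0000e-02, -3.9160e+01,  1.6000e-02,
        1.0000e-02,  0.0000e+00]), 'tool_pos': array([0.208, 0.589, 0.404]), 'orientation': array([ 0.169,  0.986, -0.001, -0.   ]), 'force': array([-1.101, -0.83 , -0.12 ]), 'wrist_torque': array([-0.007,  0.071,  0.034]), 'gripper_force': np.float64(0.0), 'finger_gap': np.float64(0.997)}
top [0.35226738 0.08902382 1.33656066] ['color', 'z_map', 'intrinsics', 'xyz', 'rotation', 'shot']
arbor [(0.74, array([0.425, 0.624, 0.058])), (0.74, array([0.472, 0.312, 0.061])), (0.7, array([0.465, 0.359, 0.075]))]
dead_centre [(0.7, array([0.483, 0.258, 0.078]))]
rack [(0.6, array([0.471, 0.314, 0.065]))]
spindle_head [(0.76, array([ 0.475, -0.134,  0.022]))]
sanding_block [(0.7, array([0.479, 0.26 , 0.081]))]
wax_tin [(0.81, array([ 0.43 , -0.426,  0.033]))]
piece_a [(0.62, array([0.701, 0.229, 0.028]))]
scene [ 0.12997272 -0.67738672  1.20217244] ['color', 'z_map', 'intrinsics', 'xyz', 'rotation', 'shot']
arbor [(0.62, array([0.589, 0.259, 0.061])), (0.61, array([0.427, 0.619, 0.061])), (0.59, array([0.468, 0.36 , 0.078]))]
dead_centre [(0.68, array([0.482, 0.251, 0.075]))]
rack [(0.59, array([0.458, 0.285, 0.062])), (0.45, array([ 0.476, -0.162,  0.032]))]
spindle_head [(0.78, array([ 0.47 , -0.164,  0.03 ])), (0.45, array([ 0.71 , -0.127,  0.03 ]))]
sanding_block [(0.58, array([ 0.708, -0.125,  0.032]))]
wax_tin [(0.9, array([ 0.43 , -0.432,  0.035]))]
piece_a [(0.93, array([0.707, 0.215, 0.028]))]
```

View pics/top0.png

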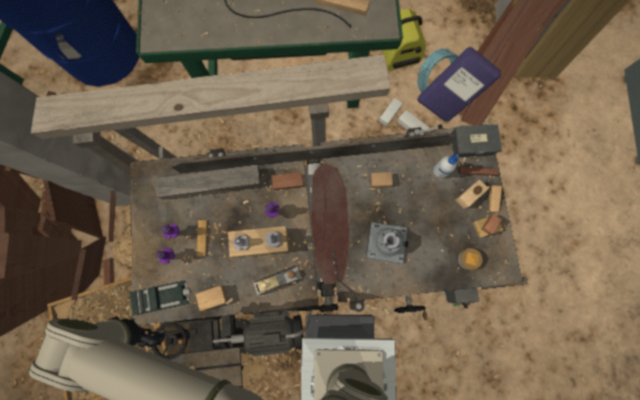

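View pics/scene0.png

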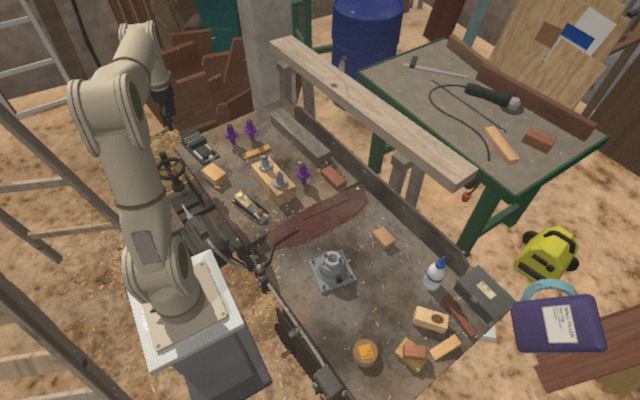

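The top view shows the rack at (258,241) holding steel items at (242,241) and (274,239), and the spindle at (388,242). Purple look-alikes are at (272,209), (170,231) and (165,255). What could be taken for the arbor is one of the two rack items or a purple one, so I'll crop in close.

Run:
```python
from h import *
t=np.load("top0.npz");s=np.load("scene0.npz")
a=cv2.resize(t["color"][215:270,220:296],(790,572)[:2],interpolation=cv2.INTER_CUBIC)
b=cv2.resize(s["color"][145:205,240:310],(400,343),interpolation=cv2.INTER_CUBIC)
c=cv2.resize(t["color"][215:275,350:425],(400,320),interpolation=cv2.INTER_CUBIC)
a=cv2.resize(t["color"][215:270,220:296],(400,290),interpolation=cv2.INTER_CUBIC)
im=np.zeros((600,800,3),np.uint8)
im[:290,:400]=a;im[:320,400:800]=c;im[290:600,:400]=b[:310]
d=cv2.resize(s["color"][240:295,300:365],(320,270),interpolation=cv2.INTER_CUBIC);im[325:595,400:720]=d
save("crop1.png",im)
P=cloud(t)
# heights map rack area/spindle
for nm,(x0,x1,y0,y1) in dict(rack=(.38,.58,.17,.45),sp=(.38,.58,-.25,-.05)).items():
    m=(P[...,0]>x0)&(P[...,0]<x1)&(P[...,1]>y0)&(P[...,1]<y1)
    q=P[m]
    for lo,hi in((.004,.02),(.055,.07),(.07,.083),(.083,.1),(.1,.118),(.118,.14)):
        k=q[(q[:,2]>lo)&(q[:,2]<hi)]
        if len(k)>3: print(nm,lo,len(k),k.mean(0).round(4),k.min(0).round(3),k.max(0).round(3), cv2.minAreaRect(k[:,:2].astype(np.float32)))
    if nm=="rack":
        for sy,g in(("L",q[q[:,1]>.305]),("R",q[q[:,1]<.305])):
            g=g[g[:,2]>.09];print(sy,len(g),g.mean(0).round(4),g[:,2].max())
```

```text
rack 0.004 264 [0.4568 0.2722 0.0069] [0.38  0.17  0.004] [0.58  0.449 0.02 ] ((0.47992026805877686, 0.30941152572631836), (0.27826768159866333, 0.19931195676326752), 89.8910140991211)
rack 0.055 1102 [0.4815 0.314  0.0638] [0.426 0.214 0.055] [0.579 0.418 0.07 ] ((0.5047938227653503, 0.3195851445198059), (0.1394200325012207, 0.2006530612707138), 6.572286128997803)
rack 0.07 246 [0.4762 0.3086 0.0758] [0.436 0.221 0.07 ] [0.579 0.405 0.083] ((0.4863520860671997, 0.3282318711280823), (0.12566740810871124, 0.18029703199863434), 22.3742618560791)
rack 0.083 18 [0.5    0.3067 0.0916] [0.458 0.249 0.083] [0.579 0.366 0.098] ((0.5165351033210754, 0.3158334195613861), (0.1094590350985527, 0.11804402619600296), 9.557051658630371)
rack 0.1 49 [0.478  0.3107 0.1118] [0.458 0.248 0.1  ] [0.578 0.384 0.118] ((0.49199178814888, 0.3009791374206543), (0.09221439063549042, 0.15421710908412933), 43.082157135009766)
rack 0.118 77 [0.477  0.3179 0.1238] [0.46  0.25  0.118] [0.494 0.382 0.136] ((0.4768172800540924, 0.3158618211746216), (0.02309598959982395, 0.13315585255622864), 6.142938613891602)
L 69 
[... 355 characters left out ...]
.094  0.07 ] ((0.48179498314857483, -0.14037783443927765), (0.09379103779792786, 0.08737915754318237), 40.442420959472656)
sp 0.07 236 [ 0.4825 -0.1364  0.0757] [ 0.444 -0.179  0.07 ] [ 0.522 -0.099  0.082] ((0.48288989067077637, -0.13901519775390625), (0.07859042286872864, 0.07964925467967987), 0.7071060538291931)
sp 0.083 144 [ 0.4844 -0.1393  0.0916] [ 0.459 -0.165  0.083] [ 0.51  -0.105  0.1  ] ((0.4828697144985199, -0.13781452178955078), (0.05219511315226555, 0.05699160695075989), 40.30400848388672)
sp 0.1 4 [ 0.4848 -0.1392  0.1018] [ 0.468 -0.156  0.101] [ 0.502 -0.122  0.104] ((0.4847686290740967, -0.13917353749275208), (0.004603096283972263, 0.043934762477874756), 44.66471481323242)
```

View pics/crop1.png

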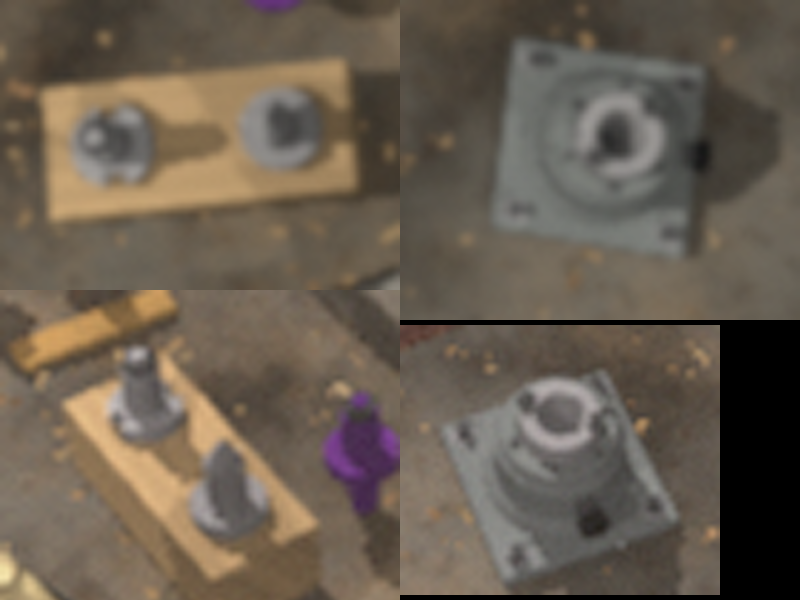

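The arbor with the slotted flange is in the left hole at top pixel (242,241), world about (0.467,0.362), with slots roughly along world x. The right item at (274,239) is the pointed dead centre. The dogs look about 45° anticlockwise from +y. Next I'll hover over the arbor and look with the wrist camera.

Call:
{"api": "play_rows", "payload": {
  "commands": [
    [[1, -0.04, -0.016, 0, 0, 0, 0], [1, -0.04, -0.016, 0, 0, 0, 0], [1, -0.04, -0.016, 0, 0, 0, 0], [1, -0.04, -0.016, 0, 0, 0, 0], [1, -0.04, -0.016, 0, 0, 0, 0], [1, -0.04, -0.016, 0, 0, 0, 0], [1, -0.04, -0.016, 0, 0, 0, 0], [1, -0.04, -0.016, 0, 0, 0, 0]]
  ]
}}

```text
time_s: 1.6
tool_pos: [0.4681, 0.361, 0.405]
orientation: [0.169, 0.986, 0.0, 0.0]
force: [0.4, 0.9, -0.1]
finger_gap: 0.997
gripper_force: 0.0
```

```bash
cat >> h.py <<'E'
from scipy.spatial.transform import Rotation as Q
def delta(target,yaw=None):
    "print tool-axis shift to TCP target (tool down; yaw = world angle of tool y) and z-turn"
    st=r.read_state();q=Q.from_quat(st["orientation"]);M=q.as_matrix()
    print("t",round(st["time_s"],2),"tcp",np.round(st["tool_pos"],4),"yaw(y)",np.round(np.degrees(np.arctan2(M[1,1],M[0,1])),2),"tilt",np.round(M[:2,2],4),"F",np.round(st["force"],1),"q7",np.round(st["joint_positions"],2)[-1])
    print("shift",np.round(M.T@(np.array(target)-st["tool_pos"]),4))
    if yaw is not None:
        c,s=np.cos(np.radians(yaw)),np.sin(np.radians(yaw))
        T=np.array([[-s,c,0],[c,s,0],[0,0,-1]]) 
        T=np.column_stack([[s,-c,0],[c,s,0],[0,0,-1]])
        if np.linalg.det(T)<0: T[:,0]*=-1
        print("turn",np.round((q.inv()*Q.from_matrix(T)).as_rotvec(),4))
E
python3 - <<'E'
from h import *
delta([.467,.362,.404])
s=r.snapshot("wrist");save("w1.png",s["color"]);np.savez("w1.npz",**{k:s[k] for k in("color","z_map","intrinsics","xyz","rotation")});print(s["xyz"])
for l in("arbor","dead_centre"): print(l,[(round(d["p"],2),np.round(w(d["position"],s),3)) for d in r.search_frame(l,s)[:3]])
P=cloud(s);q=P[(P[...,2]>.09)&(P[...,2]<.2)]
for k in q[::1][:0]:pass
print(len(q)); g=q[np.hypot(q[:,0]-.467,q[:,1]-.362)<.03]
for lo,hi in((.095,.11),(.11,.118),(.12,.13)):
    k=g[(g[:,2]>lo)&(g[:,2]<hi)]
    if len(k)>5: print(lo,len(k),k.mean(0).round(4),k.min(0).round(4),k.max(0).round(4))
f=P[(P[...,2]>.071)&(P[...,2]<.082)];f=f[np.hypot(f[:,0]-.467,f[:,1]-.362)<.04]
print(len(f),cv2.minEnclosingCircle(f[:,:2].astype(np.float32)),f[:,2].mean())
E
```

```text
t 1.6 tcp [0.4681 0.361  0.405 ] yaw(y) 70.6 tilt [0.0003 0.0005] F [ 0.4  0.9 -0.1] q7 0.52
shift [0.0013 0.0005 0.001 ]
[0.40143442 0.38479137 0.37456526]
arbor [(0.81, array([0.584, 0.279, 0.066])), (0.78, array([0.425, 0.624, 0.063])), (0.76, array([0.465, 0.374, 0.077]))]
dead_centre [(0.6, array([0.48 , 0.273, 0.077]))]
5724
0.095 110 [0.4615 0.3735 0.1032] [0.4587 0.3598 0.095 ] [0.4701 0.3852 0.1099]
0.11 242 [0.4664 0.3724 0.1144] [0.459  0.3578 0.1102] [0.4863 0.3855 0.1177]
0.12 618 [0.4721 0.3718 0.1243] [0.4609 0.3599 0.1202] [0.4844 0.3837 0.1281]
1304 ((0.47272956371307373, 0.37149229645729065), 0.027052802965044975) 0.07648338686914812
```

View pics/w1.png

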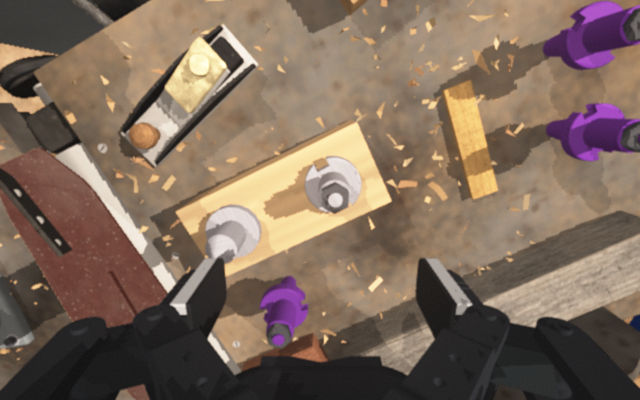

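The wrist view shows the slotted arbor at (333,185), slot visible at (320,163). The dead centre is at (232,235) and the purple ones are elsewhere. The flange circle fit gives its axis as (0.4727,0.3715), with a radius of 27.05 mm.

```bash
cat >> h.py <<'E'
def ring(P,c,z,r0,r1,tol,step=5,hi=None):
    "fraction of points near height z per angle bin in ring about c"
    d=P[...,:2]-c;rr=np.hypot(d[...,0],d[...,1]);m=(rr>r0)&(rr<r1)
    a=np.degrees(np.arctan2(d[...,1],d[...,0]))[m];h=P[...,2][m]
    return a,h
E
python3 - <<'E'
from h import *
s=dict(np.load("w1.npz"));P=cloud(s);c=np.array([.4725,.3716])
a,h=ring(P,c,.076,.0195,.0255,.003)
for b in range(-180,180,5):
    k=(a>=b)&(a<b+5)
    if k.sum() and not(abs(np.median(h[k])-.0765)<.003): print(b,k.sum(),np.median(h[k]).round(4))
low=(h<.07)&(h>.055)
v=a[low];print(len(v),np.degrees(np.angle(np.mean(np.exp(2j*np.radians(v)))))/2)
dm=P[(P[...,2]>.055)&(P[...,2]<.071)];d=dm[:,:2]-c;k=np.hypot(*d.T)<.0255;d=d[k];print(len(d),(d*1000).round(1)[::6].tolist())
delta([.4723,.3714,.254])
E
```

```text
-180 12 0.0647
-175 12 0.0644
-170 14 0.0648
-165 13 0.0644
-160 13 0.0643
-145 56 0.3144
-140 515 0.3142
-135 628 0.3121
-130 60 0.3054
100 36 0.3115
105 297 0.3149
110 830 0.3167
115 646 0.3179
120 345 0.3182
125 82 0.3197
175 12 0.0643
85 11.739337314909859
116 [[-25.5, 0.6], [-25.0, -4.6], [-23.3, 0.8], [-23.2, -2.2], [-23.7, -6.1], [-21.8, -0.7], [-23.1, -7.4], [-21.1, -1.9], [-22.9, -9.5], [-21.0, -4.0], [-18.9, 1.4], [-20.6, -7.2], [-19.0, -1.7], [-21.0, -10.2], [-19.1, -4.7], [-20.3, -10.4], [-18.2, -5.0], [-18.0, -8.2], [-17.5, -9.4], [-17.0, -7.5]]
t 1.75 tcp [0.4693 0.3597 0.4048] yaw(y) 70.26 tilt [ 0.0009 -0.0007] F [ 0.1  0.6 -0.1] q7 0.52
shift [0.0013 0.0121 0.1508]
```

Call:
{"api": "play_rows", "payload": {
  "commands": [
    [[1, 0.001, 0.0115, 0.01, 0, 0, 0.005], [1, 0, 0, 0.035, 0, 0, 0], [1, 0, 0, 0.035, 0, 0, 0], [1, 0, 0, 0.03, 0, 0, 0], [1, 0, 0, 0.02, 0, 0, 0], [1, 0, 0, 0, 0, 0, 0]]
  ]
}}

```text
time_s: 2.35
tool_pos: [0.4675, 0.3751, 0.2709]
orientation: [0.17, 0.986, -0.002, -0.002]
force: [-0.1, 0.2, -0.1]
finger_gap: 1.002
gripper_force: 0.0
```

Run:
```python
from h import *
delta([.4723,.3714,.254])
s=r.snapshot("wrist");P=cloud(s)
f=P[(P[...,2]>.071)&(P[...,2]<.082)];f=f[np.hypot(f[:,0]-.472,f[:,1]-.371)<.032]
print(len(f),cv2.minEnclosingCircle(f[:,:2].astype(np.float32)))
g=P[(P[...,2]>.12)&(P[...,2]<.13)];g=g[np.hypot(g[:,0]-.472,g[:,1]-.371)<.02];print(len(g),cv2.minEnclosingCircle(g[:,:2].astype(np.float32)))
delta([.4723,.3714,.254])
```

```text
t 2.35 tcp [0.4675 0.3751 0.2709] yaw(y) 70.48 tilt [-0.0049 -0.0033] F [-0.1  0.2 -0.1] q7 0.51
shift [-0.0058 -0.0018  0.0168]
3639 ((0.4726405441761017, 0.37172436714172363), 0.027244659140706062)
2272 ((0.4724453091621399, 0.371523916721344), 0.012975797988474369)
t 2.4 tcp [0.4683 0.3752 0.2732] yaw(y) 70.45 tilt [-0.0026 -0.0014] F [-0.6 -0.2  1.4] q7 0.51
shift [-0.0051 -0.0022  0.0192]
```

Call:
{"api": "play_rows", "payload": {
  "commands": [
    [[1, 0, 0, 0, 0, 0, 0], [1, 0, 0, 0, 0, 0, 0], [1, 0, 0, 0, 0, 0, 0]]
  ]
}}

```text
time_s: 2.7
tool_pos: [0.47, 0.374, 0.2759]
orientation: [0.171, 0.985, 0.001, 0.001]
force: [-0.2, -0.6, -0.7]
finger_gap: 0.999
gripper_force: 0.0
```

Run:
```python
from h import *
delta([.4725,.3716,.254])
```

```text
t 2.7 tcp [0.47   0.374  0.2759] yaw(y) 70.31 tilt [0.0014 0.0016] F [-0.2 -0.6 -0.7] q7 0.52
shift [-0.0031 -0.0015  0.0219]
```

Call:
{"api": "play_rows", "payload": {
  "commands": [
    [[1, -0.003, -0.0015, 0.005, 0, 0, 0], [1, 0, 0, 0.01, 0, 0, 0], [1, 0, 0, 0.006, 0, 0, 0], [1, 0, 0, 0, 0, 0, 0], [1, 0, 0, 0, 0, 0, 0], [1, 0, 0, 0, 0, 0, 0], [1, 0, 0, 0, 0, 0, 0]]
  ]
}}

```text
time_s: 3.4
tool_pos: [0.4723, 0.3713, 0.254]
orientation: [0.171, 0.985, 0.0, 0.0]
force: [1.2, 0.0, 0.2]
finger_gap: 0.999
gripper_force: 0.0
```

Run:
```python
from h import *
delta([.4725,.3716,.254])
```

```text
t 3.4 tcp [0.4723 0.3713 0.254 ] yaw(y) 70.31 tilt [0.0004 0.0004] F [1.2 0.  0.2] q7 0.52
shift [-0.0001  0.0004  0.    ]
```

Call:
{"api": "play_rows", "payload": {
  "commands": [
    [[0, 0, 0, 0, 0, 0, 0], [0, 0, 0, 0, 0, 0, 0], [0, 0, 0, 0, 0, 0, 0], [0, 0, 0, 0, 0, 0, 0], [0, 0, 0, 0, 0, 0, 0], [0, 0, 0, 0, 0, 0, 0], [0, 0, 0, 0, 0, 0, 0], [0, 0, 0, 0, 0, 0, 0]]
  ],
  "squeeze": 80
}}

```text
time_s: 4.2
tool_pos: [0.4723, 0.3713, 0.254]
orientation: [0.171, 0.985, 0.0, 0.0]
force: [-0.4, -0.4, 4.6]
finger_gap: 0.297
gripper_force: 78.4
```

Call:
{"api": "play_rows", "payload": {
  "commands": [
    [[0, 0, 0, -0.005, 0, 0, 0], [0, 0, 0, -0.01, 0, 0, 0], [0, 0, 0, -0.015, 0, 0, 0], [0, 0, 0, -0.02, 0, 0, 0], [0, 0, 0, -0.025, 0, 0, 0], [0, 0, 0, -0.025, 0, 0, 0], [0, 0, 0, -0.015, 0, 0, 0], [0, 0, 0, 0, 0, 0, 0]]
  ]
}}

```text
time_s: 5.0
tool_pos: [0.4726, 0.3714, 0.3715]
orientation: [0.171, 0.985, 0.002, 0.001]
force: [-0.2, 0.7, -6.7]
finger_gap: 0.295
gripper_force: 79.3
```

Run:
```python
from h import *
delta([.472,.371,.37]);st=r.read_state();print(st["finger_gap"],st["gripper_force"],st["wrist_torque"])
s=r.snapshot("wrist");np.savez("w2.npz",**{k:s[k] for k in("color","z_map","intrinsics","xyz","rotation")})
save("w2.png",s["color"])
P=cloud(s);t=np.array(r.read_state()["tool_pos"])
for lo,hi in((-.135,-.12),(-.21,-.195),(-.19,-.175),(-.2,-.17)):
    g=P[(P[...,2]-t[2]>lo)&(P[...,2]-t[2]<hi)];g=g[np.hypot(*(g[:,:2]-t[:2]).T)<.04]
    if len(g): print(lo,len(g),g.mean(0)-t,cv2.minEnclosingCircle(g[:,:2].astype(np.float32)))
T=dict(np.load("top0.npz"));C=cloud(T);m=(C[...,1]<.25)&(C[...,1]>-.08)&(C[...,0]>.35)&(C[...,0]<.62);print("max h on path",C[...,2][m].max())
```

```text
t 5.0 tcp [0.4726 0.3714 0.3715] yaw(y) 70.3 tilt [0.0031 0.0031] F [-0.2  0.7 -6.7] q7 0.51
shift [ 0.0004 -0.0006  0.0015]
0.29471766323508125 79.27606701850891 [ 0.02364968 -0.04633847 -0.02887237]
-0.135 6350 [-0.00299462  0.00166639 -0.1275491 ] ((0.4623134732246399, 0.374968022108078), 0.03860262408852577)
-0.19 2850 [-0.01306575  0.00647085 -0.17697591] ((0.4731188118457794, 0.3719874322414398), 0.027041461318731308)
-0.2 3400 [-0.01264066  0.00675999 -0.17647704] ((0.4731188118457794, 0.3719874322414398), 0.027041461318731308)
max h on path 1.3365606567104005
```

View pics/w2.png

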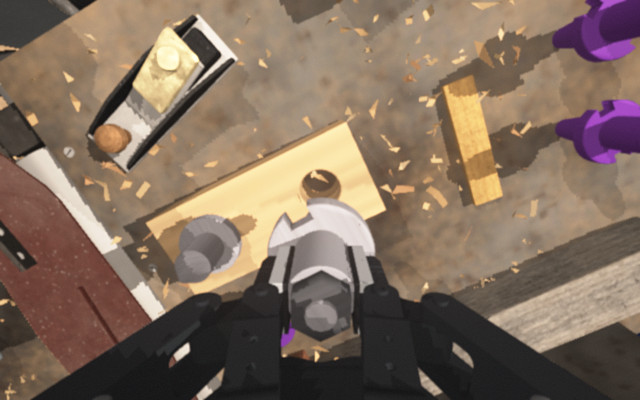

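Lift succeeded: about 0.68 kg, with flange and grip on axis, the arbor at (320,270), the rack hole empty at (322,185) and the dead centre still in place. Next I'll carry it high to the spindle.

Call:
{"api": "play_rows", "payload": {
  "commands": [
    [[0, 0, 0, -0.03, 0, 0, 0], [0, 0, 0, -0.03, 0, 0, 0], [0, -0.01, -0.025, 0, 0, 0, 0], [0, -0.0175, -0.043, 0, 0, 0, 0], [0, -0.0175, -0.043, 0, 0, 0, 0], [0, -0.0175, -0.043, 0, 0, 0, 0], [0, -0.0175, -0.043, 0, 0, 0, 0], [0, -0.0175, -0.043, 0, 0, 0, 0]]
  ]
}}

```text
time_s: 5.85
tool_pos: [0.4825, 0.1104, 0.4272]
orientation: [0.171, 0.985, -0.0, -0.001]
force: [1.4, -0.5, -7.4]
finger_gap: 0.294
gripper_force: 80.6
```

Call:
{"api": "play_rows", "payload": {
  "commands": [
    [[0, -0.0175, -0.043, 0, 0, 0, 0], [0, -0.0175, -0.043, 0, 0, 0, 0], [0, -0.0175, -0.043, 0, 0, 0, 0], [0, -0.0175, -0.043, 0, 0, 0, 0], [0, -0.0175, -0.043, 0, 0, 0, 0], [0, -0.0175, -0.043, 0, 0, 0, 0], [0, -0.01, -0.02, 0, 0, 0, 0], [0, 0, 0, 0, 0, 0, 0]]
  ]
}}

```text
time_s: 6.65
tool_pos: [0.4966, -0.1921, 0.4273]
orientation: [0.174, 0.985, -0.001, -0.001]
force: [-0.7, 0.8, -6.3]
finger_gap: 0.292
gripper_force: 80.5
```

Call:
{"api": "play_rows", "payload": {
  "commands": [
    [[0, 0, 0, 0, 0, 0, 0.125], [0, 0, 0, 0, 0, 0, 0.125], [0, 0, 0, 0, 0, 0, 0.125], [0, 0, 0, 0, 0, 0, 0.125], [0, 0, 0, 0, 0, 0, 0.125], [0, 0, 0, 0, 0, 0, 0.125], [0, 0, 0, 0, 0, 0, 0.12], [0, 0, 0, 0, 0, 0, 0.12]]
  ]
}}

```text
time_s: 7.45
tool_pos: [0.4975, -0.1873, 0.4273]
orientation: [0.62, 0.784, -0.0, -0.001]
force: [-0.3, -0.1, -7.3]
finger_gap: 0.293
gripper_force: 80.7
```

Run:
```python
from h import *
delta([.495,-.187,.43])
```

```text
t 7.45 tcp [ 0.4975 -0.1873  0.4273] yaw(y) 13.34 tilt [-0.0021  0.0006] F [-0.3 -0.1 -7.3] q7 0.58
shift [ 0.0009 -0.0024 -0.0027]
```

Run:
```python
from h import *
s=r.snapshot("wrist");np.savez("w3.npz",**{k:s[k] for k in("color","z_map","intrinsics","xyz","rotation")})
save("w3.png",s["color"]);P=cloud(s)
f=P[(P[...,2]>.086)&(P[...,2]<.097)];f=f[np.hypot(f[:,0]-.483,f[:,1]+.138)<.04]
print(len(f),f[:,2].mean(),cv2.minEnclosingCircle(f[:,:2].astype(np.float32)))
d=P[(P[...,2]>.0975)&(P[...,2]<.108)];d=d[np.hypot(d[:,0]-.483,d[:,1]+.138)<.035]
print(len(d));
for k in (d[:,1]>-.138,d[:,1]<=-.138):
    if k.any(): print(k.sum(),d[k].mean(0).round(4),d[k].min(0).round(4),d[k].max(0).round(4))
b=P[(P[...,2]>.010)&(P[...,2]<.018)];b=b[(abs(b[:,0]-.483)<.1)&(abs(b[:,1]+.138)<.1)];print("foot",cv2.minAreaRect(b[:,:2].astype(np.float32)))
t=np.array(r.read_state()["tool_pos"])
g=P[abs(P[...,2]-(t[2]-.177))<.004];g=g[np.hypot(*(g[:,:2]-t[:2]).T)<.04];c,_=cv2.minEnclosingCircle(g[:,:2].astype(np.float32));print("flange",c,_)
v=g[:,:2]-c;rr=np.hypot(*v.T);a=np.degrees(np.arctan2(v[:,1],v[:,0]))[(rr>.0195)&(rr<.0265)]
h,e=np.histogram(a,72,(-180,180));print([(int(x),int(n)) for x,n in zip(e,h) ])
```

```text
1693 0.09219772528135371 ((0.4856341779232025, -0.13907301425933838), 0.027119997888803482)
168
86 [ 0.4703 -0.1216  0.1003] [ 0.4653 -0.1266  0.0976] [ 0.4757 -0.1169  0.1029]
82 [ 0.5011 -0.1562  0.1002] [ 0.4956 -0.1612  0.0981] [ 0.5065 -0.1509  0.1024]
foot ((0.48582297563552856, -0.13912123441696167), (0.1300973892211914, 0.12987716495990753), 81.75411987304688)
flange (0.4983344078063965, -0.18574000895023346) 0.026990748941898346
[(-180, 40), (-175, 42), (-170, 27), (-165, 0), (-160, 0), (-155, 0), (-150, 0), (-145, 0), (-140, 0), (-135, 0), (-130, 0), (-125, 0), (-120, 0), (-115, 0), (-110, 0), (-105, 0), (-100, 0), (-95, 0), (-90, 0), (-85, 0), (-80, 0), (-75, 0), (-70, 0), (-65, 0), (-60, 0), (-55, 0), (-50, 0), (-45, 0), (-40, 0), (-35, 0), (-30, 0), (-25, 0), (-20, 0), (-15, 0), (-10, 0), (-5, 0), (0, 0), (5, 0), (10, 19), (15, 35), (20, 43), (25, 49), (30, 54), (35, 54), (40, 49), (45, 61), (50, 58), (55, 59), (60, 58), (65, 61), (70, 58), (75, 62), (80, 62), (85, 61), (90, 58), (95, 62), (100, 62), (105, 64), (110, 63), (115, 25), (120, 0), (125, 0), (130, 0), (135, 0), (140, 0), (145, 28), (150, 64), (155, 55), (160, 56), (165, 53), (170, 59), (175, 51)]
```

View pics/w3.png

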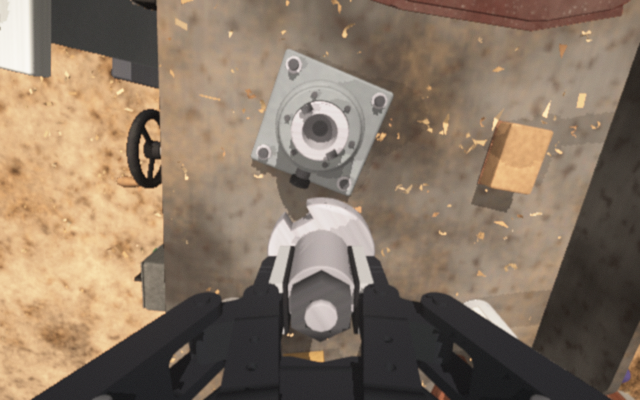

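The wrist view shows the nose at (318,130), dogs at (306,107) and (330,155), and the held arbor's slot at (297,215). The dog line measures about 131.7° in world and the slot about 132.4°, so they are already nearly aligned. I'll let the arm settle and refine the numbers.

Call:
{"api": "play_rows", "payload": {
  "commands": [
    [[0, 0, 0, 0, 0, 0, 0], [0, 0, 0, 0, 0, 0, 0], [0, 0, 0, 0, 0, 0, 0]]
  ]
}}

```text
time_s: 7.8
tool_pos: [0.4976, -0.188, 0.4284]
orientation: [0.618, 0.786, -0.0, -0.0]
force: [-0.1, -0.2, -6.6]
finger_gap: 0.295
gripper_force: 80.7
```

Run:
```python
from h import *
t=np.array(r.read_state()["tool_pos"]);s=r.snapshot("wrist");P=cloud(s)
f=P[(P[...,2]>.086)&(P[...,2]<.097)];f=f[np.hypot(f[:,0]-.4857,f[:,1]+.139)<.035]
n,_=cv2.minEnclosingCircle(f[:,:2].astype(np.float32))
d=P[(P[...,2]>.0975)&(P[...,2]<.108)];d=d[np.hypot(d[:,0]-n[0],d[:,1]-n[1])<.03];k=d[:,1]>n[1];D=d[k].mean(0)-d[~k].mean(0)
print("nose",n,_,"dogs",np.degrees(np.arctan2(D[1],D[0])))
g=P[abs(P[...,2]-(t[2]-.177))<.004];g=g[np.hypot(*(g[:,:2]-t[:2]).T)<.04];c,_=cv2.minEnclosingCircle(g[:,:2].astype(np.float32));print("flange",c,_,"z",np.median(g[:,2]),t)
v=g[:,:2]-c;rr=np.hypot(*v.T);a=np.sort(np.degrees(np.arctan2(v[:,1],v[:,0]))[(rr>.0225)&(rr<.0265)]);a=a[(a>90)&(a<175)];i=np.argmax(np.diff(a));print("slot",a[i],a[i+1],(a[i]+a[i+1])/2)
delta([t[0]+n[0]-c[0],t[1]+n[1]-c[1],.36])
```

```text
nose (0.4856879413127899, -0.1391427367925644) 0.027088645845651627 dogs 131.7740211390025
flange (0.49856069684028625, -0.18610042333602905) 0.026973657310009003 z 0.25074776077153904 [ 0.49760454 -0.18797092  0.42835991]
slot 119.04319850008757 147.7484262260997 133.39581236309363
t 7.85 tcp [ 0.4976 -0.1881  0.4285] yaw(y) 13.68 tilt [-0.0003  0.0002] F [ 0.4  0.1 -6.3] q7 0.58
shift [ 0.0487 -0.0014  0.0685]
```

Call:
{"api": "play_rows", "payload": {
  "commands": [
    [[0, 0.0245, -0.0007, 0, 0, 0, 0.014], [0, 0.0242, -0.0007, 0, 0, 0, 0.014], [0, 0, 0, 0.02, 0, 0, 0], [0, 0, 0, 0.025, 0, 0, 0], [0, 0, 0, 0.0235, 0, 0, 0], [0, 0, 0, 0, 0, 0, 0], [0, 0, 0, 0, 0, 0, 0], [0, 0, 0, 0, 0, 0, 0]]
  ]
}}

```text
time_s: 8.65
tool_pos: [0.4857, -0.1413, 0.3616]
orientation: [0.629, 0.777, 0.001, 0.001]
force: [0.8, 0.4, -6.8]
finger_gap: 0.29
gripper_force: 80.4
```

Run:
```python
from h import *
delta([.4847,-.1410,.36],12.1)
```

```text
t 8.65 tcp [ 0.4857 -0.1413  0.3616] yaw(y) 11.98 tilt [ 0.0021 -0.0001] F [ 0.8  0.4 -6.8] q7 0.46
shift [ 0.0005 -0.0009  0.0016]
turn [ 0.002   0.0005 -0.002 ]
```

Call:
{"api": "play_rows", "payload": {
  "commands": [
    [[0, 0, -0.0005, 0.015, 0, 0, 0], [0, 0, 0, 0.015, 0, 0, 0], [0, 0, 0, 0.015, 0, 0, 0], [0, 0, 0, 0.01, 0, 0, 0], [0, 0, 0, 0, 0, 0, 0], [0, 0, 0, 0, 0, 0, 0], [0, 0, 0, 0, 0, 0, 0], [0, 0, 0, 0, 0, 0, 0]]
  ]
}}

```text
time_s: 9.45
tool_pos: [0.485, -0.1412, 0.3059]
orientation: [0.629, 0.777, 0.0, 0.0]
force: [0.1, 0.6, -6.5]
finger_gap: 0.29
gripper_force: 80.9
```

Run:
```python
from h import *
delta([.4848,-.1410,.292],12.1)
```

```text
t 9.45 tcp [ 0.485  -0.1412  0.3059] yaw(y) 11.98 tilt [0.0013 0.0002] F [ 0.1  0.6 -6.5] q7 0.5
shift [ 0.0002 -0.0001  0.0139]
turn [ 0.0013  0.0001 -0.0021]
```

Call:
{"api": "play_rows", "payload": {
  "commands": [
    [[0, 0, 0, 0.005, 0, 0, 0], [0, 0, 0, 0.004, 0, 0, 0], [0, 0, 0, 0.003, 0, 0, 0], [0, 0, 0, 0, 0, 0, 0], [0, 0, 0, 0, 0, 0, 0], [0, 0, 0, 0, 0, 0, 0], [0, 0, 0, 0, 0, 0, 0]]
  ]
}}

```text
time_s: 10.15
tool_pos: [0.4848, -0.1412, 0.2933]
orientation: [0.629, 0.777, 0.0, 0.0]
force: [-0.1, 1.1, -6.8]
finger_gap: 0.292
gripper_force: 80.9
```

Call:
{"api": "play_rows", "payload": {
  "commands": [
    [[0, 0, 0, 0.001, 0, 0, 0], [0, 0, 0, 0.001, 0, 0, 0], [0, 0, 0, 0.001, 0, 0, 0], [0, 0, 0, 0.001, 0, 0, 0], [0, 0, 0, 0, 0, 0, 0], [0, 0, 0, 0, 0, 0, 0], [0, 0, 0, 0, 0, 0, 0]]
  ]
}}

```text
time_s: 10.85
tool_pos: [0.4847, -0.1412, 0.2892]
orientation: [0.629, 0.777, 0.0, 0.0]
force: [0.3, -0.4, -6.6]
finger_gap: 0.296
gripper_force: 80.9
```

Run:
```python
from h import *
delta([.4848,-.1410,.282],12.1);print(r.read_state()["wrist_torque"])
```

```text
t 10.85 tcp [ 0.4847 -0.1412  0.2892] yaw(y) 11.97 tilt [0.0001 0.0001] F [ 0.3 -0.4 -6.6] q7 0.51
shift [0.0001 0.0001 0.0072]
turn [ 0.0001 -0.0001 -0.0022]
[-0.02845911  0.01294088  0.07494237]
```

Call:
{"api": "play_rows", "payload": {
  "commands": [
    [[0, 0, 0, 0.001, 0, 0, 0], [0, 0, 0, 0.001, 0, 0, 0], [0, 0, 0, 0, 0, 0, 0], [0, 0, 0, 0, 0, 0, 0], [0, 0, 0, 0, 0, 0, 0]]
  ]
}}

```text
time_s: 11.35
tool_pos: [0.4847, -0.1412, 0.2872]
orientation: [0.63, 0.777, 0.0, -0.0]
force: [1.4, -0.2, -6.5]
finger_gap: 0.293
gripper_force: 80.9
```

Call:
{"api": "play_rows", "payload": {
  "commands": [
    [[0, 0, 0, 0.001, 0, 0, 0], [0, 0, 0, 0.001, 0, 0, 0], [0, 0, 0, 0, 0, 0, 0], [0, 0, 0, 0, 0, 0, 0], [0, 0, 0, 0, 0, 0, 0]]
  ]
}}

```text
time_s: 11.85
tool_pos: [0.4847, -0.141, 0.2851]
orientation: [0.629, 0.777, 0.0, -0.0]
force: [0.3, 0.5, -7.3]
finger_gap: 0.294
gripper_force: 80.9
```

Run:
```python
from h import *
delta([.4848,-.1410,.282],12.1);print(r.read_state()["wrist_torque"])
```

```text
t 11.85 tcp [ 0.4847 -0.141   0.2851] yaw(y) 11.98 tilt [-0.0001  0.0002] F [ 0.3  0.5 -7.3] q7 0.52
shift [0.     0.0001 0.0031]
turn [-0.     -0.0002 -0.0021]
[ 0.30585999  0.09786199 -0.04272151]
```

Call:
{"api": "play_rows", "payload": {
  "commands": [
    [[0, 0, 0, 0.001, 0, 0, 0], [0, 0, 0, 0, 0, 0, 0], [0, 0, 0, 0.001, 0, 0, 0], [0, 0, 0, 0, 0, 0, 0], [0, 0, 0, 0, 0, 0, 0]]
  ]
}}

```text
time_s: 12.35
tool_pos: [0.4846, -0.1409, 0.283]
orientation: [0.629, 0.777, 0.0, -0.0]
force: [-1.5, 3.0, -6.5]
finger_gap: 0.296
gripper_force: 80.9
```

Run:
```python
from h import *
delta([.4848,-.1410,.282],12.1);print(r.read_state()["wrist_torque"])
```

```text
t 12.35 tcp [ 0.4846 -0.1409  0.283 ] yaw(y) 11.99 tilt [-0.0003  0.0004] F [-1.5  3.  -6.5] q7 0.52
shift [-0.0001  0.0001  0.001 ]
turn [-0.0002 -0.0005 -0.002 ]
[ 0.71552796  0.19915984 -0.03141676]
```

Call:
{"api": "play_rows", "payload": {
  "commands": [
    [[0, 0.0005, -0.0001, 0, 0, 0, 0], [0, 0, 0, 0.0007, 0, 0, 0], [0, 0, 0, 0, 0, 0, 0], [0, 0, 0, 0.0007, 0, 0, 0], [0, 0, 0, 0, 0, 0, 0], [0, 0, 0, 0, 0, 0, 0]]
  ]
}}

```text
time_s: 12.95
tool_pos: [0.4846, -0.1406, 0.282]
orientation: [0.629, 0.777, 0.0, -0.0]
force: [-2.3, 3.9, 0.1]
finger_gap: 0.294
gripper_force: 81.9
```

Run:
```python
from h import *
delta([.4848,-.1410,.282],12.1);print(r.read_state()["wrist_torque"])
```

```text
t 12.95 tcp [ 0.4846 -0.1406  0.282 ] yaw(y) 11.98 tilt [0.0002 0.0003] F [-2.3  3.9  0.1] q7 0.52
shift [-0.0004  0.0002  0.    ]
turn [ 0.0003 -0.0002 -0.0021]
[0.71273165 0.71139442 0.05788017]
```

Call:
{"api": "play_rows", "payload": {
  "commands": [
    [[0, 0.0005, -0.0003, 0, 0, 0, 0], [0, 0, 0, 0, 0, 0, 0], [0, 0, 0, 0.0005, 0, 0, 0], [0, 0, 0, 0, 0, 0, 0], [0, 0, 0, 0, 0, 0, 0], [0, 0, 0, 0, 0, 0, 0]]
  ]
}}

```text
time_s: 13.55
tool_pos: [0.4844, -0.1405, 0.282]
orientation: [0.63, 0.777, 0.0, 0.0]
force: [-2.9, 1.4, 4.8]
finger_gap: 0.297
gripper_force: 82.5
```

Run:
```python
from h import *
delta([.4848,-.1410,.282],12.1);print(r.read_state()["wrist_torque"])
s=r.snapshot("wrist");P=cloud(s)
d=P[...,:2]-[.4857,-.1391];rr=np.hypot(d[...,0],d[...,1])
z=P[...,2][(rr<.027)&(rr>.016)];print(np.histogram(z,np.arange(.088,.124,.002)))
k=(rr<.027)&(rr>.017)&(abs(P[...,2]-.104)<.004);q=P[k];A=np.c_[q[:,:2]-[.4857,-.1391],np.ones(len(q))];print("plane",np.linalg.lstsq(A,q[:,2],rcond=None)[0],len(q))
save("w4.png",cv2.resize(s["color"][150:350,200:440],(720,600)))
```

```text
t 13.55 tcp [ 0.4844 -0.1405  0.282 ] yaw(y) 11.96 tilt [0.001 0.   ] F [-2.9  1.4  4.8] q7 0.52
shift [-0.0006  0.0003 -0.    ]
turn [ 0.001   0.0002 -0.0024]
[0.3532383  0.81960051 0.02733522]
(array([   2,   76,  113,  106,  122,  209,  290,  688, 1672,    7,    0,
          0,   23,   53,   80,   99,   98]), array([0.088, 0.09 , 0.092, 0.094, 0.096, 0.098, 0.1  , 0.102, 0.104,
       0.106, 0.108, 0.11 , 0.112, 0.114, 0.116, 0.118, 0.12 , 0.122]))
plane [ 0.0298508  -0.05188863  0.10476895] 2494
```

View pics/w4.png

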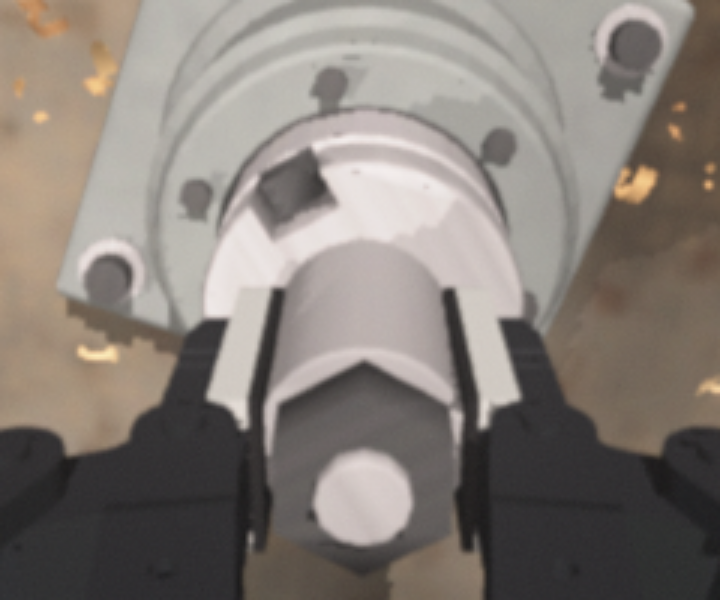

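The dog stands in the slot at (292,190) of the crop and the flange is down on the nose. I'll press gently to confirm it is home.

Call:
{"api": "play_rows", "payload": {
  "commands": [
    [[0, 0.0002, -0.0005, 0, 0, 0, 0], [0, 0, 0, 0.0005, 0, 0, 0], [0, 0, 0, 0, 0, 0, 0], [0, 0, 0, 0.0005, 0, 0, 0], [0, 0, 0, 0, 0, 0, 0], [0, 0, 0, 0, 0, 0, 0]]
  ]
}}

```text
time_s: 14.2
tool_pos: [0.4842, -0.1405, 0.2819]
orientation: [0.63, 0.777, 0.001, 0.001]
force: [-5.6, 3.1, 17.2]
finger_gap: 0.296
gripper_force: 83.7
```

Run:
```python
from h import *
delta([.4848,-.1410,.282],12.1);print(r.read_state()["wrist_torque"])
```

```text
t 14.2 tcp [ 0.4842 -0.1405  0.2819] yaw(y) 11.96 tilt [0.0023 0.0002] F [-5.6  3.1 17.2] q7 0.52
shift [-0.0006  0.0005 -0.0001]
turn [ 0.0023  0.0002 -0.0024]
[ 0.52467772  1.4016235  -0.01893627]
```

Call:
{"api": "play_rows", "payload": {
  "commands": [
    [[0, 0, 0, -0.0008, 0, 0, 0], [0, 0, 0, 0, 0, 0, 0.02], [0, 0, 0, 0, 0, 0, -0.02], [0, 0, 0, 0, 0, 0, -0.02], [0, 0, 0, 0, 0, 0, 0.02], [0, 0, 0, 0, 0, 0, 0], [0, 0, 0, 0, 0, 0, 0]]
  ]
}}

```text
time_s: 14.9
tool_pos: [0.4842, -0.1404, 0.2819]
orientation: [0.63, 0.777, 0.001, 0.001]
force: [-0.5, 0.9, 7.9]
finger_gap: 0.292
gripper_force: 82.5
```

Run:
```python
from h import *
delta([.4848,-.1410,.282],12.1);print(r.read_state()["wrist_torque"])
```

```text
t 14.9 tcp [ 0.4842 -0.1404  0.2819] yaw(y) 11.94 tilt [ 0.0022 -0.0003] F [-0.5  0.9  7.9] q7 0.52
shift [-0.0007  0.0005 -0.    ]
turn [ 0.0021  0.0007 -0.0029]
[ 0.23195184  0.3803266  -0.03537235]
```

Call:
{"api": "play_rows", "payload": {
  "commands": [
    [[0, 0, 0, -0.0004, 0, 0, 0], [0.4, 0, 0, 0, 0, 0, 0], [0.5, 0, 0, 0, 0, 0, 0], [0.7, 0, 0, 0, 0, 0, 0], [1, 0, 0, 0, 0, 0, 0], [1, 0, 0, 0, 0, 0, 0], [1, 0, 0, 0, 0, 0, 0], [1, 0, 0, 0, 0, 0, 0]]
  ],
  "squeeze": 20
}}

```text
time_s: 15.7
tool_pos: [0.4836, -0.1402, 0.2815]
orientation: [0.629, 0.777, 0.0, -0.0]
force: [-1.0, -0.2, -0.3]
finger_gap: 0.999
gripper_force: 0.0
```

Call:
{"api": "play_rows", "payload": {
  "commands": [
    [[1, 0, 0, 0, 0, 0, 0], [1, 0, 0, -0.01, 0, 0, 0], [1, 0, 0, -0.02, 0, 0, 0], [1, 0, 0, -0.03, 0, 0, 0], [1, 0, 0, -0.03, 0, 0, 0], [1, 0, 0, -0.03, 0, 0, 0], [1, 0, 0, -0.02, 0, 0, 0], [1, 0, 0, 0, 0, 0, 0]]
  ]
}}

```text
time_s: 16.5
tool_pos: [0.4839, -0.1407, 0.4249]
orientation: [0.63, 0.777, 0.002, 0.002]
force: [-0.2, 0.8, 0.4]
finger_gap: 1.0
gripper_force: 0.0
```

Call:
{"api": "play_rows", "payload": {
  "commands": [
    [[1, -0.025, 0, 0, 0, 0, 0], [1, -0.025, 0, 0, 0, 0, 0], [1, 0, 0, 0, 0, 0, 0], [1, 0, 0, 0, 0, 0, 0], [1, 0, 0, 0, 0, 0, 0], [1, 0, 0, 0, 0, 0, 0]]
  ]
}}

```text
time_s: 17.1
tool_pos: [0.4939, -0.1882, 0.4213]
orientation: [0.629, 0.777, 0.0, -0.0]
force: [-0.6, 0.3, -0.1]
finger_gap: 0.994
gripper_force: 0.0
```

Run:
```python
from h import *
delta([.4848,-.1410,.43])
s=r.snapshot("wrist");P=cloud(s)
d=P[...,:2]-[.4857,-.1391];rr=np.hypot(d[...,0],d[...,1])
k=(rr<.0255)&(rr>.017)&(abs(P[...,2]-.104)<.0035);q=P[k];A=np.c_[q[:,:2]-[.4857,-.1391],np.ones(len(q))];print("plane",np.linalg.lstsq(A,q[:,2],rcond=None)[0],np.median(q[:,2]),len(q),cv2.minEnclosingCircle(q[:,:2].astype(np.float32)))
g=P[(rr<.03)&(P[...,2]>.148)&(P[...,2]<.16)];print("top",len(g),g.mean(0),g[:,2].max())
save("w5.png",s["color"])
t=r.snapshot("top");C=cloud(t);o=cloud(dict(np.load("top0.npz")))
for n,(x,y) in dict(dead=(.485,.26),tin=(.43,-.43),piece=(.705,.22)).items():
    for c in(o,C):
        m=(np.hypot(c[...,0]-x,c[...,1]-y)<.07)&(c[...,2]>(.1 if n=="dead" else .02))&(c[...,2]<.2)&(c[...,1]<.31);print(n,m.sum(),c[m].mean(0).round(4))
```

```text
t 17.1 tcp [ 0.4939 -0.1882  0.4213] yaw(y) 12.05 tilt [-0.0003  0.0005] F [-0.6  0.3 -0.1] q7 0.56
shift [ 0.0481  0.0009 -0.0086]
plane [0.0004434  0.00212918 0.10430967] 0.10442756054779853 1272 ((0.485678106546402, -0.13907597959041595), 0.02553768828511238)
top 776 [ 0.48559971 -0.13919083  0.15222532] 0.156517992848055
dead 61 [0.4828 0.2598 0.1203]
dead 61 [0.4828 0.2599 0.1198]
tin 378 [ 0.4288 -0.4265  0.0318]
tin 84 [ 0.4203 -0.4509  0.0323]
piece 404 [0.7056 0.2247 0.0276]
piece 407 [0.7054 0.2245 0.0276]
```

View pics/w5.png

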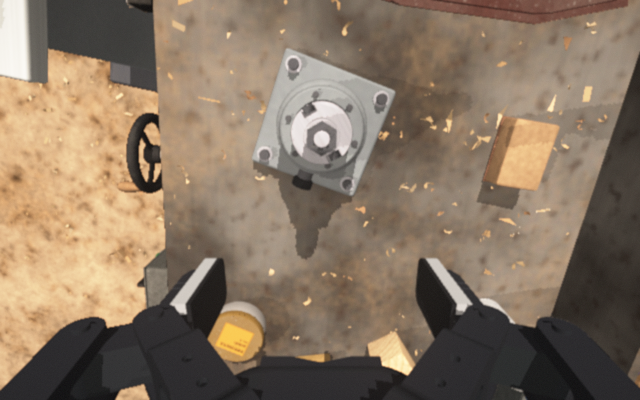

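The arbor is seated at (321,135): flange flat at 12.1 mm above the measured nose face, dogs in both slots, gripper clear. The dead centre and piece_a read unmoved. The tin is partly hidden by the arm in the top view and was never approached. Handing in now.

```bash
python3 -c "
from station import r
print(r.finish_job())"
```

```text
the job is handed in; nothing more can be done
None
```

The arbor is seated home in the spindle with both slots over the dogs and let go; no turning search was needed because the camera gave the dog angle, load stayed near 25 N, and the job was handed in at about 17 s.

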